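# Open the descaler's push-and-turn cap in the fittings stockroom

### The job

Open the descaler bottle with the big red safety cap where it stands in the rack, leaving it seated and upright and the things around it undisturbed: press the cap down against its spring, keep it pressed while you twist it anticlockwise until it is free, and lift it straight off. Finish while still holding the cap: keep it gripped, level and still, about 8 cm above the bottle's open mouth, and do not put it down.

Things in the scene. Friction and masses are not known exactly. Their poses are not given: they have to be found in the camera images.
- cap: The only red cap: push-and-turn safety cap on the descaler bottle, round, ribbed, 52 mm across, 33 mm tall, 40 g, white arrows on top. Origin: centre of its lower rim; z up; its x lines up with the bottle's x while locked. At rest the rim is 147 mm above the bottle's underside, 9 mm above the shoulder's top (48 mm across), over 20 mm above the shoulder beyond 35 mm from the axis.
- cap_top (a point): Centre of the red cap's flat top, 33 mm above its lower rim. Pressing: the spring inside gives from 6 N; at 15 N the cap is fully down (5 mm) on a hard stop. It must go down at least 3.5 mm before it can turn, and stay down for the first 47 degrees.
- bottle: The descaler bottle: white, square, 80 x 80 mm, walls 120 mm high, a low round shoulder up to 138 mm, neck 37 mm in diameter up to 170 mm; orange label with red hazard diamond; 0.55 to 0.9 kg. Origin: centre of its underside, z up, sides along x and y. Stands loose in one of the rack's square holes, which keeps it from turning (1.5 mm play each side).
- mouth (a point): Centre of the descaler bottle's mouth, the rim 170 mm above the bottle's underside; the locked cap's lower rim is 23 mm below it. Turning: anticlockwise seen from above only; its lugs let go at 47 degrees and a stop ends the turn at 87 degrees, so turn about 67 (1.17 rad). Then the cap just rests on the mouth and lifts off.
- rack: Bottle rack, fixed to the bench: a black spill tray 130 x 350 x 22 mm, and above it a wooden plate (top at 62 mm) with three square 83 mm holes in a row, 110 mm apart along the rack's y axis. Origin: centre of its underside on the bench; the bottles stand 12 mm above that.
- blue_bottle: Bystander: the same square white bottle with a blue label and a narrow blue screw cap (34 mm in diameter, top 163 mm above its underside), in another hole of the rack. Origin: centre of its underside.
- green_bottle: Bystander: the same again with a green label and a narrow green screw cap, in the remaining hole. Origin: centre of its underside.
- brass_fitting: Bystander: brass hexagon pipe nipple standing on the bench beside the rack, about 40 mm wide, 62 mm tall. Origin: centre of its underside.
- plug_bin: Bystander: grey open picking bin 150 x 110 x 60 mm with yellow pipe plugs, on the bench on the other side of the rack. Origin: centre of its underside.
Not all that is in view belongs to the job. What is shaped like the bottle but purple is not meant.

How it is judged (in metres and radians):
On the way, in this order (a step that is already met when the one before it is completed fails the run):
1. the red cap is pressed down on the bottle, not yet turned (z of cap in the frame of bottle below 0.144 m and angle between the x axis of cap and the x axis of bottle, either way round below 0.25 rad), for 0.05 s.
2. the cap is twisted past its catches while still on the neck (angle between the x axis of cap and the x axis of bottle, either way round above 0.8 rad and z of cap in the frame of bottle below 0.1495 m and horizontal distance between cap and mouth below 0.006 m), for 0.05 s.
At the end, for the whole second after the job is handed in: The robot still grips the red cap, level within 15 degrees and still, its rim 4 to 15 cm above the mouth and within 35 mm of its axis, clear of the bottle. The bottle stands upright on the rack floor, moved under 12 mm; other bottles moved under 15 mm, fitting and bin under 20 mm (contact force between the fingers and cap above 1 N and contact force between cap and bottle below 0.05 N and z of cap in the frame of mouth between 0.04 and 0.15 m and horizontal distance between cap and mouth below 0.035 m and angle between cap's own z axis and vertical below 0.26 rad and linear speed of cap below 0.02 m/s and z of bottle in the frame of rack below 0.016 m and angle between bottle's own z axis and vertical below 0.06 rad and distance of bottle from where it was at the start of the episode below 0.012 m and distance of each of blue_bottle, green_bottle from where it was at the start of the episode below 0.015 m and distance of each of brass_fitting, plug_bin from where it was at the start of the episode below 0.02 m); the arm keeps its last pose, push and grip.
It fails at once if the descaler bottle is pulled up or tipped in the rack (z of bottle in the frame of rack above 0.03 m or angle between bottle's own z axis and vertical above 0.2 rad).
It fails at once if another bottle, the brass fitting or the bin is disturbed (distance of any of blue_bottle, green_bottle from where it was at the start of the episode above 0.025 m or distance of any of brass_fitting, plug_bin from where it was at the start of the episode above 0.03 m).
It also fails if it takes over 38 s, if anything falls off the work surface, if the arm or the gripper's body presses on something with over 40 N, if the wrist force passes 120 N, or if a joint passes its speed limit or range.

### The arm

A 6-joint arm with a two-finger parallel gripper is mounted at the origin on the work surface. World frame = base frame: x ahead of the robot, y to its left, z up, the work surface at z = 0. Lengths are in mm, angles in rad, forces in N, time in s.
With the tool pointing down it reaches from about 375 to 925 mm from the base axis. Payload 5.7 kg.
Tool frame: the origin (TCP) lies midway between the tips of the shut fingers; the grasp point (between the pads) lies r.hold_point_z behind it (r.hold_point_z is the distance from the TCP to the grasp point, in mm); z points along the fingers, y is the direction in which the jaws open and shut (so a half turn about z gives the same grasp; the last joint's range is limited). The gripper opens to 85 mm and grips with 20 to 120 N. Pads are 22 mm wide; open, the fingers measure 114 mm over their backs; the gripper's body (76 mm by 85 mm) begins 54 mm behind the grasp point. The pads swing forward as they close: fully open they stand 13 mm farther back than shut.
Start: joints at [1.131, 0.359, 1.51, -0, 1.272, -0.115], TCP at [191.464, 568.599, 231.267] pointing down, gripper open.
Joint ranges: [-2.97, 2.97], [-1.01, 2.36], [0.21, 2.38], [-0.96, 4.11], [0.2, 2.71], [-2.98, 2.98]. Speed limits (rad/s): [2.39, 2.39, 3.14, 3.14, 3.14, 3.14].

### API

Orientations are given as a unit quaternion [x, y, z, w].
In Python, from plant import r gives the robot as it stands.
- The arm moves only by the tool send_rows, never from a script. Its argument "deltas" is a list of rows, each an object of numbers: "tx", "ty", "tz": the shift along the tool's x, y, z in m; "wx", "wy", "wz": the turn, a rotation vector about the tool's x, y, z in degrees; "jaw": the finger opening in m, from 0 to 0.0854. In form: [{"tx": .., "ty": .., "tz": .., "wx": .., "wy": .., "wz": .., "jaw": ..}, ...]. A call has 1 to 12 rows; each row is the pose to reach, as a shift and turn from the pose commanded when the call began, along the tool's axes at that moment; what a row does not reach only later rows make up. A row lasts 1/8 s, in which the tool goes at most 62.5 mm and 10.7 degrees, less where a joint would pass 70% of its speed; a pose out of reach is approached as far as the arm can. A call with a gripper value outside its range is refused whole. The fingers move at their own pace and stop on an object; "squeeze" is the grip in N (left out, the last holds). Time passes only in rows, so rows that repeat a pose let the fingers close. It gives the time, the measured TCP pose, the force and the opening at its end, in the units of the state.
- r.state(): the state, without advancing time (a new reading comes with each control period).
- r.read_camera(name): name is "scene" or "side" or "wrist"; returns a dict with "frame" (420x560x3 uint8, red, green, blue), "intrinsics" (3x3 intrinsics, pixels), "R" (3x3) and "t" (3): a world point X has camera coordinates R X + t. Camera axes: x right, y down, z forward; pixel columns grow to the right and rows downward; lengths in mm; the calibration is good to about 2 mm. A picture is of the moment at which its call begins. There is no depth.
- r.hand_in(): hands the job in, once; it reports no verdict.
The state is a dict: "time": time; "qpos": joint angles; "joint_velocities": joint speeds; "effort": joint torques, N m; "position": TCP position; "orientation": TCP orientation; "ft_force": force on the tool from outside, world axes, zero at the start; "moment": the same for the moment, N m; "width": finger opening in mm.
Only numpy, scipy, OpenCV 4.12 (cv2) and the standard library are available. Lean on these libraries where they do the work, as an engineer would, in place of code of your own. Each camera call takes 0.05 s, during which the arm holds its last target.

## Working session

There is one attempt and no reset: what is moved stays moved. The work goes in short steps, Python scripts to look and compute and a tool call to move; the robot and the scene stay as the last step left them, time stands still between calls to the robot, and variables do not carry over. Pictures are saved under pics/ and viewed, and the job is handed in when it is done.

Besides the shell and the picture viewer there is one more tool, called after "Request:" by a JSON object that holds its "method" and its "body", one argument or row to a line. send_rows: Moves the arm, as the interface text tells. Its arguments: {"type":"object","properties":{"deltas":{"type":"array"},"squeeze":{"type":"number"}},"required":["deltas"]}

```bash
mkdir -p pics; python3 - <<'E'
from plant import r
import cv2,numpy as np,json
s=r.state();print(s);print(r.hold_point_z)
for n in("scene","side","wrist"):
    c=r.read_camera(n);cv2.imwrite(f"pics/{n}0.png",c["frame"][:,:,::-1]);np.savez(f"pics/{n}0.npz",**c)
    print(n,np.array(c["intrinsics"]).round(1).tolist(),np.array(c["R"]).round(4).tolist(),np.array(c["t"]).round(1).tolist())
E
```

```text
{'time': 0.0, 'qpos': array([ 1.13091578e+00,  3.59518667e-01,  1.51141833e+00,  1.38435876e-05,
        1.27251089e+00, -1.15131962e-01]), 'joint_velocities': array([-0.00267587, -0.00038613,  0.00040008, -0.00059816, -0.00118036,
       -0.00077139]), 'effort': array([ 2.43369410e-03, -5.27619410e+01, -2.78613049e+01, -7.40758060e-05,
        1.33106011e-02, -8.37093381e-06]), 'position': array([191.17397505, 568.01738708, 230.45082147]), 'orientation': array([ 1.61663664e-01,  9.86845479e-01, -8.90317056e-04, -2.60489794e-04]), 'ft_force': array([0.74700737, 0.44727616, 0.56487797]), 'moment': array([-0.01874253,  0.01642744, -0.00240656]), 'width': 85.39257247486465}
18.700000000000003
scene [[482.1, 0.0, 283.0], [0.0, 482.1, 210.7], [0.0, 0.0, 1.0]] [[0.6088, 0.793, 0.022], [0.5435, -0.3967, -0.7398], [-0.5779, 0.4623, -0.6725]] [-358.2, -186.7, 1451.8]
side [[432.8, 0.0, 280.5], [0.0, 432.8, 211.2], [0.0, 0.0, 1.0]] [[0.9705, -0.241, 0.0001], [-0.1808, -0.7282, -0.6611], [0.1594, 0.6416, -0.7503]] [-519.8, 209.2, 1011.1]
wrist [[308.8, 0.0, 282.0], [0.0, 308.8, 210.8], [0.0, 0.0, 1.0]] [[0.3188, 0.9478, -0.0015], [0.9025, -0.3031, 0.306], [0.2895, -0.0989, -0.952]] [-599.8, -38.5, 379.6]
```

View pics/scene0.png

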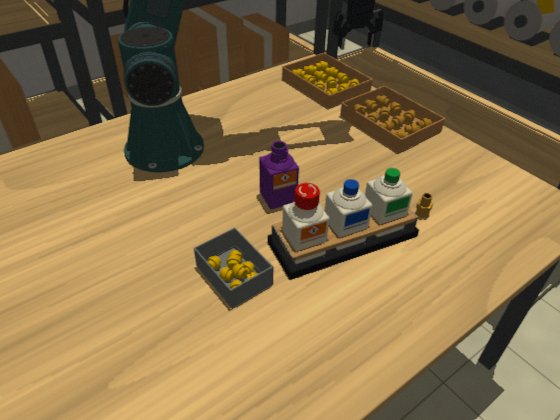

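View pics/side0.png

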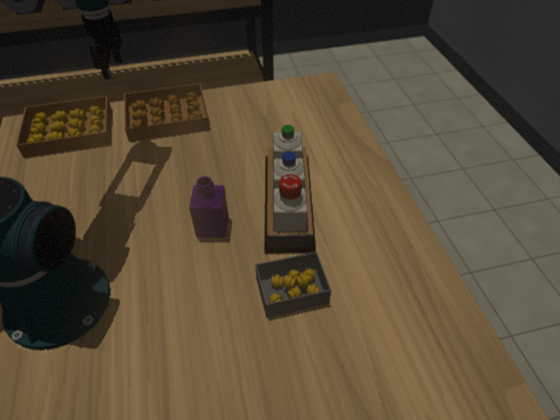

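View pics/wrist0.png

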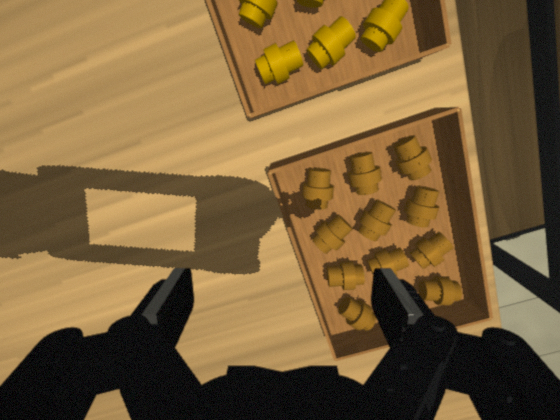

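The scene shows the red cap at about (307,196), with the purple decoy behind it. In the side view the cap is at (290,187). I'll enlarge both.

```bash
python3 - <<'E'
import cv2,numpy as np
a=cv2.imread("pics/scene0.png")[165:270,260:420];b=cv2.imread("pics/side0.png")[115:265,235:345]
cv2.imwrite("pics/c1.png",cv2.resize(a,None,fx=5,fy=5,interpolation=cv2.INTER_CUBIC))
cv2.imwrite("pics/c2.png",cv2.resize(b,None,fx=4,fy=4,interpolation=cv2.INTER_CUBIC))
E
```

```text
(no output)
```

View pics/c1.png

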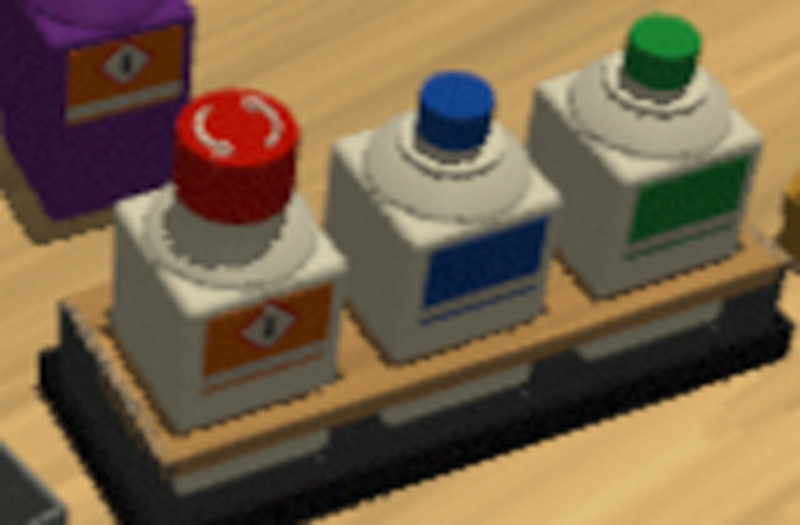

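View pics/c2.png

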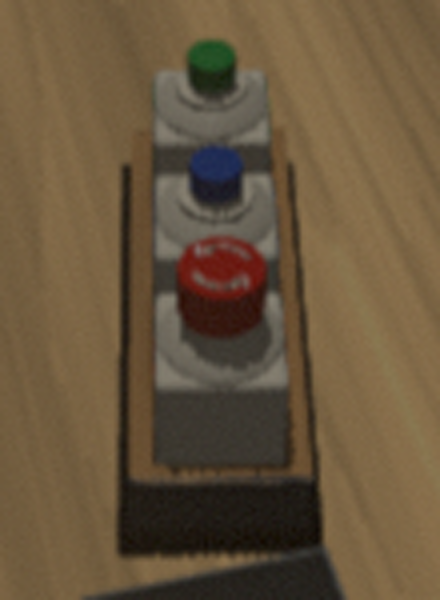

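```bash
cat > h.py <<'E'
import numpy as np
def tri(obs):
    A=[];b=[]
    for c,(u,v) in obs:
        K,R,t=c["intrinsics"],c["R"],c["t"]
        d=R.T@np.linalg.inv(K)@[u,v,1];d/=np.linalg.norm(d);o=-R.T@t
        P=np.eye(3)-np.outer(d,d);A.append(P);b.append(P@o)
    X=np.linalg.lstsq(np.vstack(A),np.hstack(b),rcond=None)[0]
    for c,(u,v) in obs:
        p=c["K"]@(c["R"]@X+c["t"]) if "K" in c else c["intrinsics"]@(c["R"]@X+c["t"]);print("  res",(p[:2]/p[2]-[u,v]).round(2))
    return X
def plane(c,uv,z):
    K,R,t=c["intrinsics"],c["R"],c["t"];d=R.T@np.linalg.inv(K)@[*uv,1];o=-R.T@t
    return o+d*(z-o[2])/d[2]
E
python3 - <<'E'
from h import *
S=dict(np.load("pics/scene0.npz"));D=dict(np.load("pics/side0.npz"))
f=lambda p:((p[0]+.5)/5-.5+260,(p[1]+.5)/5-.5+165)
g=lambda p:((p[0]+.5)/4-.5+235,(p[1]+.5)/4-.5+115)
for n,a,b,z in(("red",(237,128),(222,268),192),("blue",(457,90),(216,160),175),("green",(663,34),(211,54),175)):
    print(n,tri([(S,f(a)),(D,g(b))]).round(1),plane(S,f(a),z).round(1),plane(D,g(b),z).round(1))
E
```

```text
res [-0.44  0.7 ]
  res [-0.21 -0.73]
red [575.1  68.  190.6] [575.1  69.1 192. ] [574.5  64.2 192. ]
  res [-0.38  0.63]
  res [-0.16 -0.62]
blue [599.8 175.2 176.7] [597.2 179.  175. ] [600.1 174.7 175. ]
  res [-0.39  0.66]
  res [-0.15 -0.64]
green [624.3 281.8 174.9] [623.2 284.2 175. ] [623.9 278.8 175. ]
```

Triangulated heights (190.6, 176.7, 174.9) match the expected 192/175/175, and the bottle spacing is about 110 mm. Moving above the cap with the jaws across the row.

Request:
{"method": "send_rows", "body": {
  "deltas": [
    {"tx": 0, "ty": 0, "tz": -0.059},
    {"tx": -0.5234, "ty": -0.3522, "tz": -0.059, "wz": 84.3},
    {"tx": -0.5234, "ty": -0.3522, "tz": -0.059, "wz": 84.3},
    {"tx": -0.5234, "ty": -0.3522, "tz": -0.059, "wz": 84.3},
    {"tx": -0.5234, "ty": -0.3522, "tz": -0.059, "wz": 84.3},
    {"tx": -0.5234, "ty": -0.3522, "tz": -0.059, "wz": 84.3},
    {"tx": -0.5234, "ty": -0.3522, "tz": -0.059, "wz": 84.3},
    {"tx": -0.5234, "ty": -0.3522, "tz": -0.059, "wz": 84.3},
    {"tx": -0.5234, "ty": -0.3522, "tz": -0.059, "wz": 84.3},
    {"tx": -0.5234, "ty": -0.3522, "tz": -0.059, "wz": 84.3},
    {"tx": -0.5234, "ty": -0.3522, "tz": -0.059, "wz": 84.3},
    {"tx": -0.5234, "ty": -0.3522, "tz": -0.059, "wz": 84.3}
  ],
  "squeeze": 100
}}

```text
validation failed for argument at $.de...
```

Request:
{"method": "send_rows", "body": {
  "deltas": [
    {"tx": 0.0, "ty": 0.0, "tz": -0.059, "wx": 0, "wy": 0, "wz": 0, "jaw": 0.085},
    {"tx": -0.5234, "ty": -0.3522, "tz": -0.059, "wx": 0, "wy": 0, "wz": 84.3, "jaw": 0.085}
  ],
  "squeeze": 100
}}

```text
time: 0.4
position: [230.0, 523.7, 294.6]
orientation: [0.253, 0.967, 0.005, 0.001]
ft_force: [1.8, 0.6, -0.8]
width: 85.1
```

```bash
cat >> h.py <<'E'
from scipy.spatial.transform import Rotation as Ro
def go(target,yaw):
    from plant import r
    s=r.state();R=Ro.from_quat(s["orientation"]).as_matrix()
    y=np.radians(yaw);ty=np.array([np.cos(y),np.sin(y),0]);tz=np.array([0,0,-1.]);tx=np.cross(ty,tz)
    T=np.c_[tx,ty,tz]
    print("t",s["time"],"pos",s["position"].round(1),"F",s["ft_force"].round(1),"w",s["width"],"q6",s["qpos"][5].round(3),"yaw",np.degrees(np.arctan2(R[1,1],R[0,1])).round(2))
    print("d mm",(R.T@(np.array(target)-s["position"])).round(1),"rot",np.degrees(Ro.from_matrix(R.T@T).as_rotvec()).round(2))
E
python3 -c "
from h import *
go([575,68,290],-12.9)"
```

```text
t 0.4 pos [230.  523.7 294.6] F [ 1.8  0.6 -0.8] w 85.06760295258277 q6 -0.024 yaw 60.68
d mm [-523.9 -228.4    1.9] rot [ 0.47 -0.41 73.58]
```

Request:
{"method": "send_rows", "body": {
  "deltas": [
    {"tx": -0.524, "ty": -0.228, "tz": 0.0, "wx": 0, "wy": 0, "wz": 73.6, "jaw": 0.085},
    {"tx": -0.524, "ty": -0.228, "tz": 0.0, "wx": 0, "wy": 0, "wz": 73.6, "jaw": 0.085},
    {"tx": -0.524, "ty": -0.228, "tz": 0.0, "wx": 0, "wy": 0, "wz": 73.6, "jaw": 0.085},
    {"tx": -0.524, "ty": -0.228, "tz": 0.0, "wx": 0, "wy": 0, "wz": 73.6, "jaw": 0.085},
    {"tx": -0.524, "ty": -0.228, "tz": 0.0, "wx": 0, "wy": 0, "wz": 73.6, "jaw": 0.085},
    {"tx": -0.524, "ty": -0.228, "tz": 0.0, "wx": 0, "wy": 0, "wz": 73.6, "jaw": 0.085},
    {"tx": -0.524, "ty": -0.228, "tz": 0.0, "wx": 0, "wy": 0, "wz": 73.6, "jaw": 0.085},
    {"tx": -0.524, "ty": -0.228, "tz": 0.0, "wx": 0, "wy": 0, "wz": 73.6, "jaw": 0.085},
    {"tx": -0.524, "ty": -0.228, "tz": 0.0, "wx": 0, "wy": 0, "wz": 73.6, "jaw": 0.085},
    {"tx": -0.524, "ty": -0.228, "tz": 0.0, "wx": 0, "wy": 0, "wz": 73.6, "jaw": 0.085},
    {"tx": -0.524, "ty": -0.228, "tz": 0.0, "wx": 0, "wy": 0, "wz": 73.6, "jaw": 0.085},
    {"tx": -0.524, "ty": -0.228, "tz": 0.0, "wx": 0, "wy": 0, "wz": 73.6, "jaw": 0.085}
  ],
  "squeeze": 100
}}

```text
time: 1.9
position: [573.3, 64.7, 290.1]
orientation: [0.782, 0.623, -0.0, -0.001]
ft_force: [0.3, 0.4, -0.2]
width: 85.1
```

```bash
python3 - <<'E'
from h import *
from plant import r
import cv2
go([575,68,290],-12.9)
c=r.read_camera("wrist");cv2.imwrite("pics/w1.png",c["frame"][:,:,::-1]);np.savez("pics/w1.npz",**c)
print((-c["R"].T@c["t"]).round(1))
E
```

```text
t 1.9 pos [573.3  64.7 290.1] F [ 0.3  0.4 -0.2] w 85.07351757216291 q6 0.217 yaw -12.88
d mm [3.6 0.9 0.1] rot [-0.07 -0.01  0.02]
[590.2 142.3 431.9]
```

View pics/w1.png

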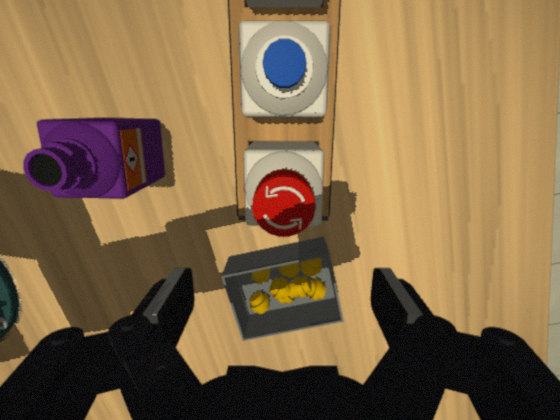

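```bash
python3 - <<'E'
import cv2
a=cv2.imread("pics/w1.png")[140:250,230:340]
cv2.imwrite("pics/c3.png",cv2.resize(a,None,fx=5,fy=5,interpolation=cv2.INTER_CUBIC))
E
```

```text
(no output)
```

View pics/c3.png

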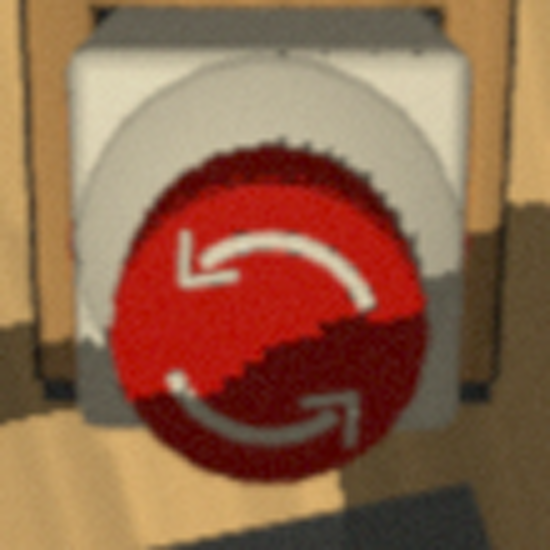

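```bash
python3 - <<'E'
from h import *
S=dict(np.load("pics/scene0.npz"));D=dict(np.load("pics/side0.npz"));W=dict(np.load("pics/w1.npz"))
w=(283.5,206.0)
print(plane(W,w,192))
print(tri([(S,(307,190.2)),(D,(290.1,181.6)),(W,w)]))
# scale: disc width
print(plane(W,(230+112.5/5-.5,206),192)-plane(W,(230+427.5/5-.5,206),192))
# bottle top-face edges yaw: back edge of box corners z=132
go([574.5,68,290],-12.9)
E
```

```text
[574.6860301   70.85454316 192.        ]
  res [-0.1  0.8]
  res [-0.52 -0.7 ]
  res [0.33 0.73]
[574.64303421  69.38630714 189.32512599]
[-49.88230718  11.36338335   0.        ]
t 1.95 pos [573.3  64.8 290.3] F [-0.5  0.4 -0.4] w 84.93327744419422 q6 0.217 yaw -12.85
d mm [3.3 0.4 0.3] rot [-0.05 -0.01  0.05]
```

Request:
{"method": "send_rows", "body": {
  "deltas": [
    {"tx": 0.0045, "ty": 0.0, "tz": 0.04, "wx": 0, "wy": 0, "wz": 0, "jaw": 0.085},
    {"tx": 0.0045, "ty": 0.0, "tz": 0.08, "wx": 0, "wy": 0, "wz": 0, "jaw": 0.085},
    {"tx": 0.0045, "ty": 0.0, "tz": 0.11, "wx": 0, "wy": 0, "wz": 0, "jaw": 0.085},
    {"tx": 0.0045, "ty": 0.0, "tz": 0.125, "wx": 0, "wy": 0, "wz": 0, "jaw": 0.085},
    {"tx": 0.0045, "ty": 0.0, "tz": 0.134, "wx": 0, "wy": 0, "wz": 0, "jaw": 0.085},
    {"tx": 0.0045, "ty": 0.0, "tz": 0.134, "wx": 0, "wy": 0, "wz": 0, "jaw": 0.085}
  ],
  "squeeze": 100
}}

```text
time: 2.7
position: [575.5, 68.1, 156.6]
orientation: [0.782, 0.623, 0.0, 0.0]
ft_force: [0.7, -0.2, -0.1]
width: 85.1
```

```bash
python3 - <<'E'
from h import *
from plant import r
import cv2
go([574.7,69.3,156],-12.9)
W=r.read_camera("wrist")["frame"];S=r.read_camera("side")["frame"][110:270,210:370];C=r.read_camera("scene")["frame"][120:260,230:420]
cv2.imwrite("pics/w2.png",W[:,:,::-1])
z=lambda a:cv2.resize(a,(400,400*a.shape[0]//a.shape[1]),interpolation=cv2.INTER_CUBIC)
a,b=z(S),z(C);h=max(len(a),len(b));o=np.zeros((h,800,3),np.uint8);o[:len(a),:400]=a;o[:len(b),400:]=b
cv2.imwrite("pics/sc2.png",o[:,:,::-1])
E
```

```text
t 2.7 pos [575.5  68.1 156.6] F [ 0.7 -0.2 -0.1] w 85.12279667215849 q6 0.224 yaw -12.92
d mm [ 1.  -1.1  0.6] rot [ 0.01  0.   -0.02]
```

View pics/w2.png

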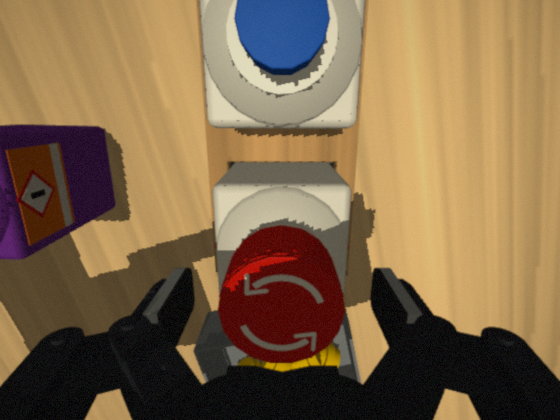

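View pics/sc2.png

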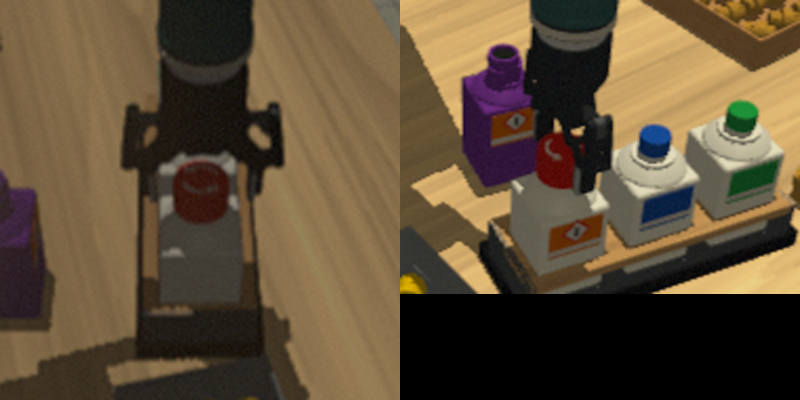

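The cap (281,300) sits centred between the fingertips (193 and 372). Closing.

Request:
{"method": "send_rows", "body": {
  "deltas": [
    {"tx": 0.001, "ty": -0.0005, "tz": 0.0, "wx": 0, "wy": 0, "wz": 0, "jaw": 0.03},
    {"tx": 0.001, "ty": -0.0005, "tz": 0.0, "wx": 0, "wy": 0, "wz": 0, "jaw": 0.03},
    {"tx": 0.001, "ty": -0.0005, "tz": 0.0, "wx": 0, "wy": 0, "wz": 0, "jaw": 0.03},
    {"tx": 0.001, "ty": -0.0005, "tz": 0.0, "wx": 0, "wy": 0, "wz": 0, "jaw": 0.03},
    {"tx": 0.001, "ty": -0.0005, "tz": 0.0, "wx": 0, "wy": 0, "wz": 0, "jaw": 0.03},
    {"tx": 0.001, "ty": -0.0005, "tz": 0.0, "wx": 0, "wy": 0, "wz": 0, "jaw": 0.03}
  ],
  "squeeze": 90
}}

```text
time: 3.6
position: [575.5, 68.9, 157.2]
orientation: [0.782, 0.623, 0.0, 0.0]
ft_force: [-1.3, 0.3, 6.9]
width: 50.1
```

```bash
python3 - <<'E'
from h import *
from plant import r
import cv2
go([574.7,69.3,156],-12.9)
W=r.read_camera("wrist")["frame"];S=r.read_camera("side")["frame"][110:270,210:370];C=r.read_camera("scene")["frame"][120:260,230:420]
cv2.imwrite("pics/w3.png",W[:,:,::-1])
z=lambda a:cv2.resize(a,(400,400*a.shape[0]//a.shape[1]),interpolation=cv2.INTER_CUBIC)
a,b=z(S),z(C);h=max(len(a),len(b));o=np.zeros((h,800,3),np.uint8);o[:len(a),:400]=a;o[:len(b),400:]=b
cv2.imwrite("pics/sc3.png",o[:,:,::-1])
E
```

```text
t 3.6 pos [575.5  68.9 157.2] F [-1.3  0.3  6.9] w 50.09426629013372 q6 0.226 yaw -12.95
d mm [ 0.2 -0.8  1.2] rot [ 0.05 -0.01 -0.05]
```

View pics/w3.png

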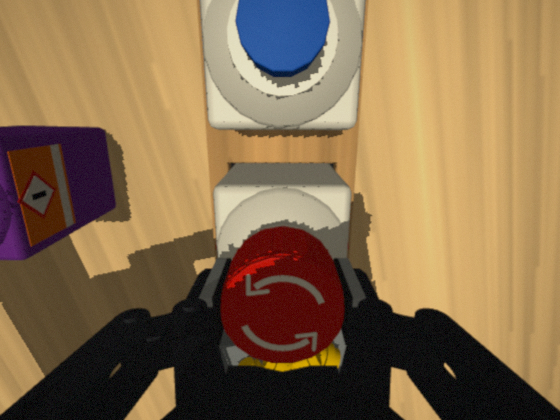

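View pics/sc3.png

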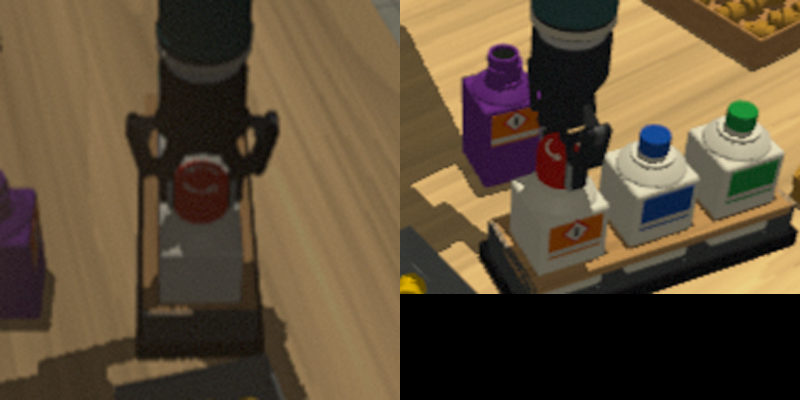

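Gripped at 50 mm, with 6.9 N already pressing. Now pushing down.

Request:
{"method": "send_rows", "body": {
  "deltas": [
    {"tx": 0, "ty": 0, "tz": 0.002, "wx": 0, "wy": 0, "wz": 0, "jaw": 0.03},
    {"tx": 0, "ty": 0, "tz": 0.004, "wx": 0, "wy": 0, "wz": 0, "jaw": 0.03},
    {"tx": 0, "ty": 0, "tz": 0.006, "wx": 0, "wy": 0, "wz": 0, "jaw": 0.03},
    {"tx": 0, "ty": 0, "tz": 0.006, "wx": 0, "wy": 0, "wz": 0, "jaw": 0.03},
    {"tx": 0, "ty": 0, "tz": 0.006, "wx": 0, "wy": 0, "wz": 0, "jaw": 0.03}
  ],
  "squeeze": 100
}}

```text
time: 4.38
position: [575.6, 68.9, 152.4]
orientation: [0.782, 0.623, 0.001, 0.001]
ft_force: [-3.6, 0.1, 15.3]
width: 50.8
```

Request:
{"method": "send_rows", "body": {
  "deltas": [
    {"tx": 0, "ty": 0, "tz": 0.0015, "wx": 0, "wy": 0, "wz": 0, "jaw": 0.03},
    {"tx": 0, "ty": 0, "tz": 0.002, "wx": 0, "wy": 0, "wz": 0, "jaw": 0.03},
    {"tx": 0, "ty": 0, "tz": 0.002, "wx": 0, "wy": 0, "wz": 0, "jaw": 0.03}
  ],
  "squeeze": 110
}}

```text
time: 4.75
position: [576.0, 68.9, 152.3]
orientation: [0.782, 0.623, 0.001, 0.001]
ft_force: [-9.0, -0.2, 28.9]
width: 50.2
```

```bash
python3 - <<'E'
from h import *
from plant import r
import cv2
go([574.7,69.3,152],-12.9)
W=r.read_camera("wrist")["frame"]
cv2.imwrite("pics/w4.png",W[:,:,::-1])
E
```

```text
t 4.75 pos [576.   68.9 152.3] F [-9.  -0.2 28.9] w 50.2071110144886 q6 0.226 yaw -12.95
d mm [ 0.1 -1.4  0.3] rot [ 0.17 -0.03 -0.05]
```

View pics/w4.png

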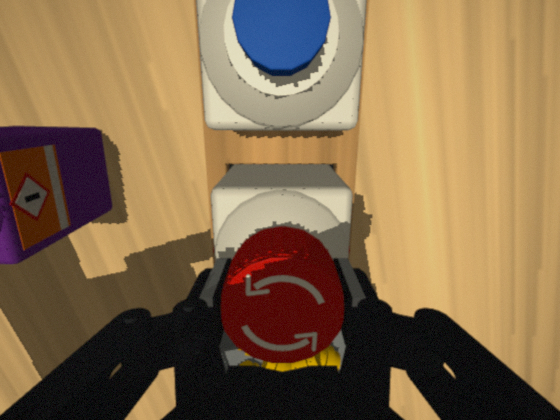

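At the hard stop (28.9 N, no further travel). Twisting anticlockwise (−wz).

Request:
{"method": "send_rows", "body": {
  "deltas": [
    {"tx": 0, "ty": -0.0005, "tz": 0, "wx": 0, "wy": 0, "wz": -5, "jaw": 0.03},
    {"tx": 0, "ty": -0.0005, "tz": 0, "wx": 0, "wy": 0, "wz": -10, "jaw": 0.03},
    {"tx": 0, "ty": -0.0005, "tz": 0, "wx": 0, "wy": 0, "wz": -15, "jaw": 0.03},
    {"tx": 0, "ty": -0.0005, "tz": 0, "wx": 0, "wy": 0, "wz": -20, "jaw": 0.03},
    {"tx": 0, "ty": -0.0005, "tz": 0, "wx": 0, "wy": 0, "wz": -25, "jaw": 0.03}
  ],
  "squeeze": 110
}}

```text
time: 5.42
position: [576.3, 69.0, 152.3]
orientation: [0.628, 0.778, 0.001, 0.002]
ft_force: [-5.6, 0.8, 27.0]
width: 50.0
```

```bash
python3 - <<'E'
from h import *
from plant import r
import cv2
go([574.7,69.3,152],-12.9); print(r.state()["moment"])
W=r.read_camera("wrist")["frame"]
cv2.imwrite("pics/w5.png",W[:,:,::-1])
E
```

```text
t 5.425 pos [576.3  69.  152.3] F [-5.6  0.8 27. ] w 50.042281545433035 q6 -0.213 yaw 12.18
d mm [ 0.6 -1.5  0.3] rot [ 2.500e-01 -1.000e-02  2.508e+01]
[-0.00781784  1.26313019 -0.25069159]
```

View pics/w5.png

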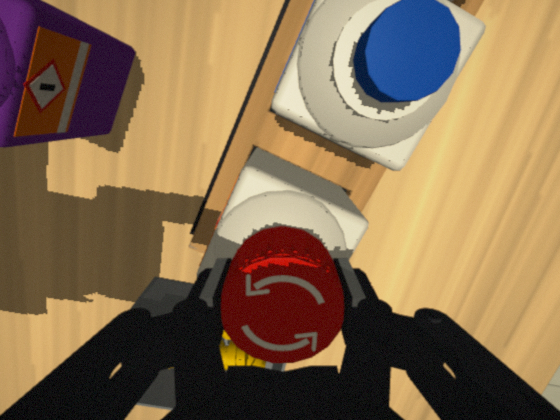

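The cap turns with the hand (arrows fixed in view, bottle rotated about 25°). Continuing.

Request:
{"method": "send_rows", "body": {
  "deltas": [
    {"tx": 0, "ty": 0, "tz": 0, "wx": 0, "wy": 0, "wz": -6, "jaw": 0.03},
    {"tx": 0, "ty": 0, "tz": 0, "wx": 0, "wy": 0, "wz": -12, "jaw": 0.03},
    {"tx": 0, "ty": 0, "tz": 0, "wx": 0, "wy": 0, "wz": -18, "jaw": 0.03},
    {"tx": 0, "ty": 0, "tz": 0, "wx": 0, "wy": 0, "wz": -24, "jaw": 0.03},
    {"tx": 0, "ty": 0, "tz": 0, "wx": 0, "wy": 0, "wz": -30, "jaw": 0.03},
    {"tx": 0, "ty": 0, "tz": 0, "wx": 0, "wy": 0, "wz": -36, "jaw": 0.03},
    {"tx": 0, "ty": 0, "tz": 0, "wx": 0, "wy": 0, "wz": -42, "jaw": 0.03},
    {"tx": 0, "ty": 0, "tz": 0, "wx": 0, "wy": 0, "wz": -43, "jaw": 0.03},
    {"tx": 0, "ty": 0, "tz": 0, "wx": 0, "wy": 0, "wz": -43, "jaw": 0.03}
  ],
  "squeeze": 110
}}

```text
time: 6.6
position: [575.8, 69.0, 152.3]
orientation: [0.3, 0.954, 0.001, 0.002]
ft_force: [-7.5, -0.3, 27.7]
width: 50.1
```

```bash
python3 - <<'E'
from h import *
from plant import r
import cv2
go([574.7,69.3,152],-12.9); print(r.state()["moment"])
W=r.read_camera("wrist")["frame"]
cv2.imwrite("pics/w6.png",W[:,:,::-1])
E
```

```text
t 6.6 pos [575.8  69.  152.3] F [-7.5 -0.3 27.7] w 50.12649296003422 q6 -0.96 yaw 55.04
d mm [ 1.1 -0.4  0.3] rot [ 0.21  0.09 67.94]
[-0.09275973  1.30123732 -0.12956481]
```

View pics/w6.png

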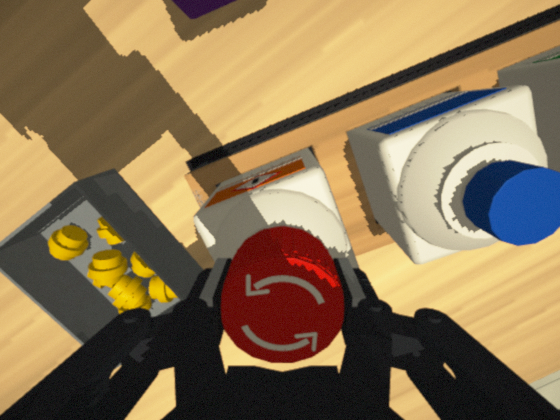

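Turned 68°, and the bottle still squares with the rack. Lifting slowly, checking the force at first.

Request:
{"method": "send_rows", "body": {
  "deltas": [
    {"tx": 0, "ty": 0, "tz": -0.003, "wx": 0, "wy": 0, "wz": 0, "jaw": 0.03},
    {"tx": 0, "ty": 0, "tz": -0.006, "wx": 0, "wy": 0, "wz": 0, "jaw": 0.03},
    {"tx": 0, "ty": 0, "tz": -0.009, "wx": 0, "wy": 0, "wz": 0, "jaw": 0.03},
    {"tx": 0, "ty": 0, "tz": -0.012, "wx": 0, "wy": 0, "wz": 0, "jaw": 0.03},
    {"tx": 0, "ty": 0, "tz": -0.015, "wx": 0, "wy": 0, "wz": 0, "jaw": 0.03},
    {"tx": 0, "ty": 0, "tz": -0.015, "wx": 0, "wy": 0, "wz": 0, "jaw": 0.03}
  ],
  "squeeze": 110
}}

```text
time: 7.4
position: [574.7, 69.0, 163.3]
orientation: [0.3, 0.954, -0.0, -0.0]
ft_force: [-0.5, 0.2, 0.1]
width: 50.2
```

```bash
python3 - <<'E'
from h import *
from plant import r
import cv2
go([574.7,69.3,152],-12.9); print(r.state()["moment"])
S=r.read_camera("side")["frame"][110:270,210:370];C=r.read_camera("scene")["frame"][120:260,230:420]
z=lambda a:cv2.resize(a,(400,400*a.shape[0]//a.shape[1]),interpolation=cv2.INTER_CUBIC)
a,b=z(S),z(C);h=max(len(a),len(b));o=np.zeros((h,800,3),np.uint8);o[:len(a),:400]=a;o[:len(b),400:]=b
cv2.imwrite("pics/sc7.png",o[:,:,::-1])
E
```

```text
t 7.4 pos [574.7  69.  163.3] F [-0.5  0.2  0.1] w 50.16997183735044 q6 -0.961 yaw 55.05
d mm [ 0.2  0.3 11.3] rot [-1.000e-02  0.000e+00  6.795e+01]
[ 0.00051176 -0.00620521 -0.0183284 ]
```

View pics/sc7.png

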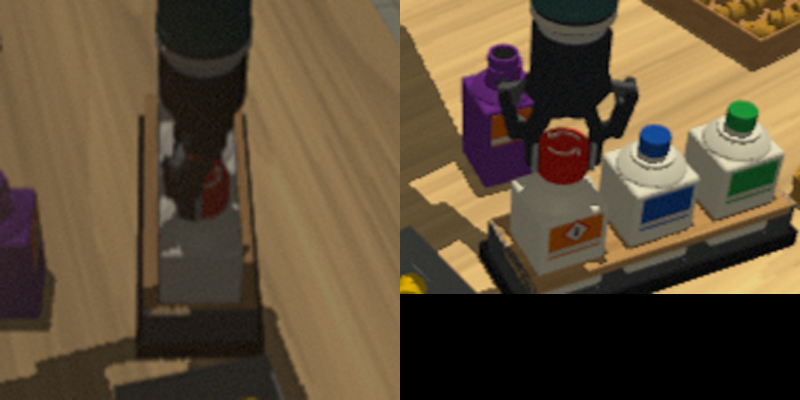

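The cap is rising with no wrist load and the bottle is still seated. Lifting on to height.

Request:
{"method": "send_rows", "body": {
  "deltas": [
    {"tx": 0, "ty": 0, "tz": -0.01, "wx": 0, "wy": 0, "wz": 0, "jaw": 0.03},
    {"tx": 0, "ty": 0, "tz": -0.022, "wx": 0, "wy": 0, "wz": 0, "jaw": 0.03},
    {"tx": 0, "ty": 0, "tz": -0.035, "wx": 0, "wy": 0, "wz": 0, "jaw": 0.03},
    {"tx": 0, "ty": 0, "tz": -0.05, "wx": 0, "wy": 0, "wz": 0, "jaw": 0.03},
    {"tx": 0, "ty": 0, "tz": -0.065, "wx": 0, "wy": 0, "wz": 0, "jaw": 0.03},
    {"tx": 0, "ty": 0, "tz": -0.08, "wx": 0, "wy": 0, "wz": 0, "jaw": 0.03},
    {"tx": 0, "ty": 0, "tz": -0.09, "wx": 0, "wy": 0, "wz": 0, "jaw": 0.03},
    {"tx": 0, "ty": 0, "tz": -0.097, "wx": 0, "wy": 0, "wz": 0, "jaw": 0.03},
    {"tx": 0, "ty": 0, "tz": -0.097, "wx": 0, "wy": 0, "wz": 0, "jaw": 0.03},
    {"tx": 0, "ty": 0, "tz": -0.097, "wx": 0, "wy": 0, "wz": 0, "jaw": 0.03},
    {"tx": 0, "ty": 0, "tz": -0.097, "wx": 0, "wy": 0, "wz": 0, "jaw": 0.03}
  ],
  "squeeze": 100
}}

```text
time: 8.88
position: [574.3, 69.0, 259.7]
orientation: [0.3, 0.954, -0.0, -0.001]
ft_force: [-0.2, 0.3, -0.7]
width: 50.6
```

```bash
python3 - <<'E'
from h import *
from plant import r
import cv2
go([574.7,69.3,260],-12.9); print(r.state()["joint_velocities"].round(4))
sc=r.read_camera("scene");sd=r.read_camera("side")
S=sd["frame"][90:250,210:370];C=sc["frame"][120:260,230:420]
np.savez("pics/sc8.npz",**sc);cv2.imwrite("pics/scene8.png",sc["frame"][:,:,::-1])
z=lambda a:cv2.resize(a,(400,400*a.shape[0]//a.shape[1]),interpolation=cv2.INTER_CUBIC)
a,b=z(S),z(C);h=max(len(a),len(b));o=np.zeros((h,800,3),np.uint8);o[:len(a),:400]=a;o[:len(b),400:]=b
cv2.imwrite("pics/sc8.png",o[:,:,::-1])
E
```

```text
t 8.875 pos [574.3  69.  259.7] F [-0.2  0.3 -0.7] w 50.58751245751809 q6 -0.961 yaw 55.05
d mm [-0.1  0.5 -0.3] rot [-7.000e-02 -2.000e-02  6.795e+01]
[-0.0015 -0.0029 -0.0017  0.001   0.0017  0.0009]
```

View pics/sc8.png

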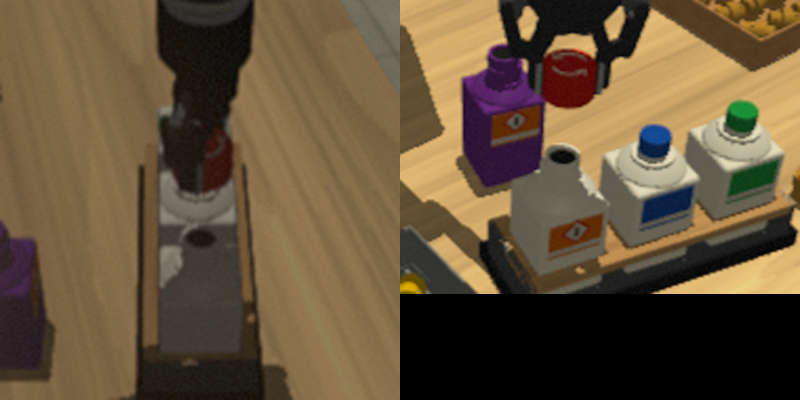

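```bash
python3 - <<'E'
from h import *
from plant import r
S=dict(np.load("pics/sc8.npz"))
print(plane(S,(307.7,194),182).round(1), plane(S,(310.5,149.5),299).round(1))
s=r.state();print(s["time"],s["width"],s["ft_force"].round(1))
r.hand_in()
E
```

```text
[576.8  70.3 182. ] [578.3  67.6 299. ]
8.975 50.67160945438435 [-0.3  0.  -0.1]
the job is handed in; nothing more can be done
```

The red cap is off the descaler bottle and still gripped over the open mouth. I handed the job in at about 9 s of the 38 s allowed; no verdict is reported, so this rests on my own checks.

**What I did:** I found the cap from three cameras and gripped it with the jaws across the row. I pressed it about 5 mm down to its hard stop (about 28 N), twisted it 68° anticlockwise while still pressed, and lifted it straight up.

**Last checks:**
- **Grip:** the finger opening is 50.7 mm, wrist force is near zero, and the joints are practically still.
- **Cap position:** the rim should be about 8 cm above the mouth, worked out from how far the tool rose. In the scene picture the cap looks level and sits about 3 mm from the mouth's axis.
- **Surroundings:** the descaler bottle looks seated and upright, and the blue and green bottles look unmoved. I judged this by eye and did not measure it. I did not check the bin and the brass fitting separately at the end, though the gripper stayed well clear of both.

**Disagreements:** the cameras differed by a few millimetres on the cap's position at the start, mostly in y. The gripped opening also reads about 1.5 mm below the cap's stated 52 mm. Neither affected the job.

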